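Refit the stop peg in the pantry shelf and push the egg tray up to it

TASK

Take the wooden stop peg off the egg cup and fit it back into the laminate shelf: its unmarked blind hole is close to the usual spot, a hand's width from the egg tray towards the hinge side, so rest the pin tip lightly on the shelf and slide it about until it drops in, press the peg fully home, foot flush and upright, and let go. Then gently slide the egg tray sideways over the shelf towards the hinge side until its side rests against the foot of the peg. Go easy on the laminate and the eggs, and leave everything else standing where it is.

Things in the scene. Friction and masses are not known exactly. Their poses are not given: they have to be found in the camera images.
- cupboard: White laminate cupboard, fixed, shifted and turned from start to start. Origin: centre of the shelf's underside, on the work surface; x to the back, y to the hinge side. Flat shelf board 395 (x) by 795 mm (y), its top at z = 22 mm. Side panel 260 mm high at y = +401 mm, back strip 70 mm high at x = +207 mm. The open door (260 mm high, jar rack on it) runs from x -204, y +410 to x -500, y +580 mm.
- peg_spot (a point): Usual spot of the peg on the shelf's top face (x -60, y +80 mm in the cupboard's frame). The real hole is NOT exactly here: it lies up to 9 mm off in x and up to 9 mm off in y (cupboard axes), differently at each start. The hole is blind, round, 11 mm wide, 16 mm deep, rim chamfered 1 mm, no mark round it, a small dark dot in the white laminate; the only hole in the shelf, which is rigid.
- peg: Loose wooden stop peg, 70 to 110 g, upright. Origin: centre of the underside of its foot flange, z along the peg. Flange 50 mm wide, z 0 to 6 mm; square shaft to grip, 22 by 22 mm, faces square to its x and y, z 6 to 76 mm; ball knob to z = 103 mm; steel pin 10 mm wide, 14 mm long below the flange. Origin is 22 mm above the cupboard's when home, 36 mm when the tip is on the shelf.
- peg_tip (a point): Centre of the flat end of the peg's pin, 14 mm below the flange underside; tip edge chamfered about 1.2 mm.
- egg_cup: White ceramic egg cup, rim 48 mm wide, 57 mm high, loose, 110 g. At the start the peg's flange rests on its rim with the pin hanging inside; the peg lifts straight up. Origin: centre of its underside, on the shelf.
- egg_tray: Grey plastic egg tray with five eggs, 0.29 to 0.47 kg, loose, between egg cup and peg spot. Origin: centre of its underside; 150 mm along its x, 102 mm along its y, walls 30 mm high, eggs to 61 mm. Its y points to the hinge side, within 0.1 rad of the cupboard's y. Its +y side starts 40 to 110 mm short of the peg's foot; touching it, the peg is at y = +76 mm in its frame. Slides at 1 to 5 N.
- butter_dish: Bystander: white ceramic butter dish with lid, 100 by 165 mm, 83 mm high, at the back of the shelf. Origin under its centre.
- tongs: Bystander: stainless steel tongs lying along the shelf, about 260 mm long, 22 mm high. Origin near their middle, on the shelf.
- tea_tin: Bystander: round tin, 76 mm wide, 105 mm high, at the back of the shelf. Origin under its centre.
- mug: Bystander: white mug, 76 mm wide, 85 mm high. Origin under its centre.
- salt: Bystander: white salt shaker, 42 mm wide, 82 mm high, between the peg's spot and the hinge-side panel. Origin under its centre.
Mind the look-alikes: they are no part of the job. What is shaped like the peg but orange or pink is not meant.

How it is judged:
By the outcome, as a careful person would: the job done as asked, in the order asked, and still so for the second after the job is handed in, with the robot touching nothing.
It also fails if it takes over 72 s, if anything falls off the work surface, if the arm or the gripper's body presses on something with over 40 N, if the wrist force passes 120 N, or if a joint passes its speed limit or range.

ROBOT

A 6-joint arm with a two-finger parallel gripper is mounted at the origin on the work surface. World frame = base frame: x ahead of the robot, y to its left, z up, the work surface at z = 0. Lengths are in m, angles in rad, forces in N, time in s.
With the tool pointing down it reaches from about 0.35 to 0.775 m from the base axis. Payload 7.3 kg.
Tool frame: the origin (TCP) lies at the centre of the arm's flange, where the gripper is bolted on; the fingertips stand 178 mm ahead of it and the grasp point (between the pads) lies 159 mm ahead of it; z points along the fingers, y is the line along which they close (so a half turn about z gives the same grasp; the last joint's range is limited). The gripper opens to 92 mm and grips with 3 to 60 N. Pads are 19 mm wide; open, the fingers measure 130 mm over their backs; the gripper's body (75 mm by 190 mm) begins 47 mm behind the grasp point.
Start: joints at [1.105, 0.342, 1.524, -0, 1.275, -0.146], TCP at [0.165, 0.498, 0.405] pointing down, gripper open.
Joint ranges: [-2.53, 2.53], [-0.77, 2.02], [0.04, 2.7], [-1, 4.14], [0.28, 2.66], [-3.11, 3.11]. Speed limits (rad/s): [2.57, 2.57, 3.14, 3.14, 3.14, 3.14].

INTERFACE

Orientations are given as [roll, pitch, yaw] about the fixed x, y, z axes, in that order (R = Rz(yaw) Ry(pitch) Rx(roll)).
In Python, from cell import robot gives the robot as it stands.
- The arm moves only by the shell command python3 -m pendant FILE [OPENING] [FORCE], which reads ROWS from the file FILE. ROWS is a JSON list of rows, 1 to 8 of them, each of 6 numbers: dx, dy, dz in cm, then a rotation vector rx, ry, rz in units of 0.2 rad; each row shifts and turns the commanded pose from where the row before left it, along the tool's axes as they then stand; what a row does not reach is not made up. A row lasts 1/12 s, in which the tool goes at most 0.0417 m and 0.125 rad, less where a joint would pass 70% of its speed; a pose out of reach is approached as far as the arm can. OPENING is the finger opening in m, set as the command begins (- or left out keeps the last). The fingers move at their own pace and stop on an object; FORCE is the grip in N (left out, the last holds). Time passes only in rows, so rows that do not move let the fingers close. It prints the time, the measured TCP pose, the force, the opening and the grip force at its end. Input that does not fit is refused with a message, and nothing moves.
- robot.observe(): the state, without advancing time (a new reading comes with each control period).
- robot.read_camera(name): name is "side" or "top" or "wrist"; returns a dict with "image" (480x640x3 uint8, red, green, blue), "fx", "fy", "cx", "cy" (pixels), "k1" (the pictures are not rectified: a ray, as slopes to the right and down, at radius r is drawn at 1 + k1 r^2 times it, then the intrinsics apply), "pose" (4x4, takes a point from camera to world coordinates). Camera axes: x right, y down, z forward; pixel columns grow to the right and rows downward; lengths in m; the calibration is good to about 2 mm. A picture is of the moment at which its call begins. There is no depth.
- robot.hand_in(): hands the job in; it is judged then, once.
The state is a dict: "time": time; "qpos": joint angles; "qvel": joint speeds; "joint_efforts": joint torques, N m; "tool_pos": TCP position; "tool_rot": TCP orientation; "contact_force": force on the tool from outside, world axes, zero at the start; "torque": the same for the moment, N m; "opening": finger opening in m; "grip_force": force on a finger pad.
Only numpy, scipy, OpenCV 4.12 (cv2) and the standard library are available. Lean on these libraries where they do the work, as an engineer would, in place of code of your own. Each camera call takes 0.05 s, during which the arm holds its last target. There are 200 camera calls.

## Working session

There is one attempt and no reset: what is moved stays moved. The work goes in short steps, Python scripts to look and compute and a shell command to move; the robot and the scene stay as the last step left them, time stands still between calls to the robot, and variables do not carry over. Pictures are saved under pics/ and viewed, at most 10 in all, crops included, and the job is handed in when it is done.

```bash
ls; mkdir -p pics; cat > h.py <<'E'
import numpy as np, cv2, json
from cell import robot
from scipy.spatial.transform import Rotation as R
def cam(n,save=None):
    c=robot.read_camera(n)
    if save: cv2.imwrite('pics/'+save,c['image'][:,:,::-1])
    return c
def ray(c,u,v):
    x=np.array([(u-c['cx'])/c['fx'],(v-c['cy'])/c['fy']]); y=x.copy()
    for _ in range(20): y=x/(1+c['k1']*(y@y))
    P=np.array(c['pose']); return P[:3,3],P[:3,:3]@np.array([y[0],y[1],1.])
def onz(c,u,v,z):
    o,d=ray(c,u,v); return o+d*(z-o[2])/d[2]
def proj(c,p):
    P=np.array(c['pose']); q=P[:3,:3].T@(np.array(p)-P[:3,3]); s=q[:2]/q[2]; s=s*(1+c['k1']*(s@s))
    return np.array([s[0]*c['fx']+c['cx'],s[1]*c['fy']+c['cy']])
E
python3 - <<'E'
from h import *
for n in ['side','top','wrist']:
    c=cam(n,n+'0.png'); print(n,np.round(c['pose'],3).tolist(),c['fx'],c['k1'])
print(robot.observe())
E
```

```text
pics
side [[0.899, -0.282, 0.334, 0.144], [-0.437, -0.547, 0.714, -0.874], [-0.019, -0.788, -0.615, 0.863], [0.0, 0.0, 0.0, 1.0]] 575.5341273631695 0.0032033933507572675
top [[-0.001, -0.999, 0.04, 0.508], [-1.0, 0.002, 0.022, 0.003], [-0.022, -0.04, -0.999, 1.205], [0.0, 0.0, 0.0, 1.0]] 556.214012566646 -0.024231792507729548
wrist [[0.314, 0.92, 0.234, 0.102], [0.949, -0.304, -0.079, 0.52], [-0.001, 0.247, -0.969, 0.385], [0.0, 0.0, 0.0, 1.0]] 358.1028182711494 -0.00368718933099621
{'time': 0.15, 'qpos': array([ 1.10500824e+00,  3.42560279e-01,  1.52477174e+00, -3.02840258e-05,
        1.27539890e+00, -1.45975025e-01]), 'qvel': array([ 1.43879109e-03, -6.52619344e-04, -2.88532052e-03, -9.75239796e-04,
       -1.54344217e-03, -9.97016284e-06]), 'joint_efforts': array([ 1.27578296e-03, -4.31466794e+01, -2.44355249e+01,  7.17679434e-02,
        5.37526072e-02, -5.31933529e-05]), 'tool_pos': array([0.16498221, 0.49830495, 0.40421477]), 'tool_rot': array([-3.14046228e+00, -1.36914816e-04,  2.82178834e+00]), 'contact_force': array([ 1.13302665, -0.64675497,  0.15826155]), 'torque': array([ 0.01006272, -0.01174949,  0.0017038 ]), 'grip_force': 0.0, 'opening': 0.09175539024861365}
```

View pics/top0.png

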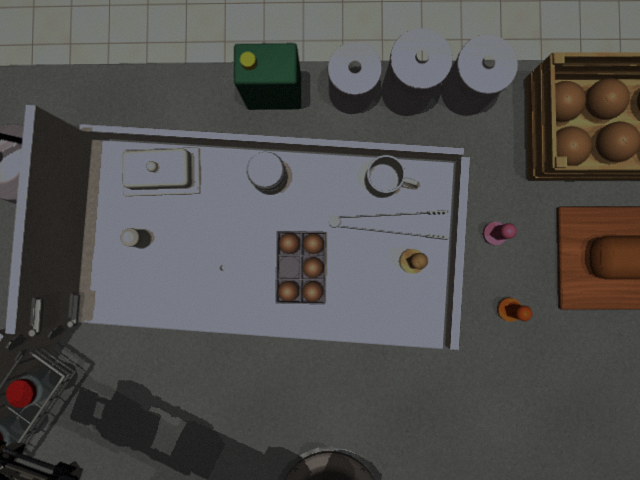

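View pics/side0.png

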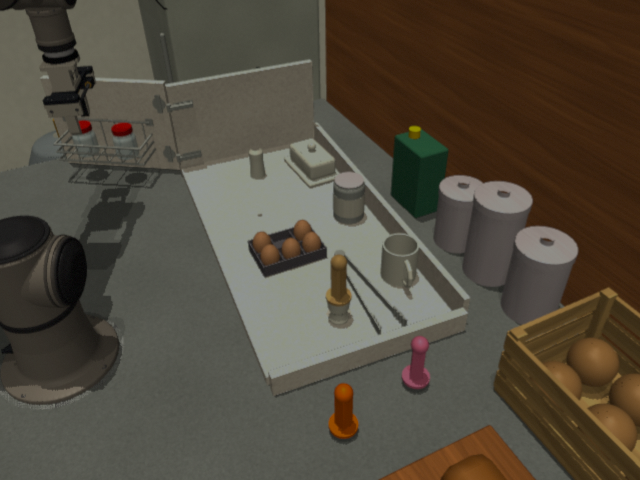

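The top view shows the peg on the cup (knob ~(419,261), flange ~(412,261)), the tray at (301,267), and the dark hole dot at (222,268). The side view shows the dot at (260,214) and the peg at (339,280).

```bash
python3 - <<'E'
from h import *
T=cam('top');S=cam('side')
def tri(a,b):
    (o1,d1),(o2,d2)=ray(T,*a),ray(S,*b)
    s=np.linalg.lstsq(np.c_[d1,-d2],o2-o1,rcond=None)[0]; p,q=o1+d1*s[0],o2+d2*s[1]
    return np.round((p+q)/2,4),np.round(np.linalg.norm(p-q),4)
def dot(c,u,v,r=9):
    g=c['image'][v-r:v+r+1,u-r:u+r+1].astype(float).mean(2); w=np.clip(np.median(g)-12-g,0,None)
    yy,xx=np.mgrid[-r:r+1,-r:r+1]; return u+(w*xx).sum()/w.sum(), v+(w*yy).sum()/w.sum(), w.max()
a=dot(T,222,268);b=dot(S,260,214)
print('hole',a,b,onz(T,*a[:2],.022),onz(S,*b[:2],.022),tri(a[:2],b[:2]))
# wooden colour
for n,c,roi in (('top',T,(390,240,440,285)),('side',S,(315,240,365,325))):
    x0,y0,x1,y1=roi; im=c['image'][y0:y1,x0:x1]; hsv=cv2.cvtColor(im,cv2.COLOR_RGB2HSV)
    m=((hsv[...,1]>80)&(hsv[...,0]<30)).astype(np.uint8)
    ys,xs=np.nonzero(m); print(n,xs.min()+x0,xs.max()+x0,ys.min()+y0,ys.max()+y0)
    if n=='side':
        for y in range(y0,y1,3):
            q=np.nonzero(m[y-y0])[0]; 
            if len(q): print(y,q.min()+x0,q.max()+x0)
    big=cv2.resize(im,None,fx=8,fy=8,interpolation=cv2.INTER_CUBIC); cv2.imwrite(f'pics/{n}c.png',big[:,:,::-1]); print(big.shape)
# front edge of shelf in top picture (white -> grey), z=.022
g=T['image'].mean(2); P=[]
for u in list(range(100,440,10)):
    col=g[300:365,u]; k=np.argmin(np.diff(cv2.GaussianBlur(col[:,None].astype(np.float32),(1,5),0)[:,0])); P.append(onz(T,u,300+k+.5,.022)[:2])
P=np.array(P); f=np.polyfit(P[:,1],P[:,0],1); print('front x=%.4f*y+%.4f'%tuple(f),'yaw',-np.arctan(f[0]),np.abs(np.polyval(f,P[:,1])-P[:,0]).max())
E
python3 -c "
import cv2,numpy as np
a=cv2.imread('pics/topc.png');b=cv2.imread('pics/sidec.png');o=np.zeros((600,800,3),np.uint8)
b=cv2.resize(b,(352,600));o[:360,:400]=a[:360,:400];o[:,420:772]=b;cv2.imwrite('pics/crop1.png',o)"
```

```text
hole (np.float64(220.76078728236186), np.float64(267.81453444360335), np.float64(50.66666666666667)) (np.float64(259.5664739884393), np.float64(214.85202312138728), np.float64(39.33333333333333)) [0.49662495 0.23007288 0.022     ] [0.49887714 0.228955   0.022     ] (array([0.4978, 0.2296, 0.0219]), np.float64(0.0025))
top 400 426 249 272
(360, 400, 3)
side 315 351 240 306
240 315 319
243 315 320
246 315 320
249 315 317
255 335 342
258 332 345
261 331 346
264 331 346
267 331 345
270 331 345
273 331 345
276 331 346
279 332 345
282 332 345
285 332 345
288 330 346
291 327 349
294 326 350
297 326 350
300 327 349
303 329 348
306 336 340
(680, 400, 3)
front x=0.0696*y+0.3435 yaw -0.06947186206158924 0.0009949838597824723
```

View pics/crop1.png

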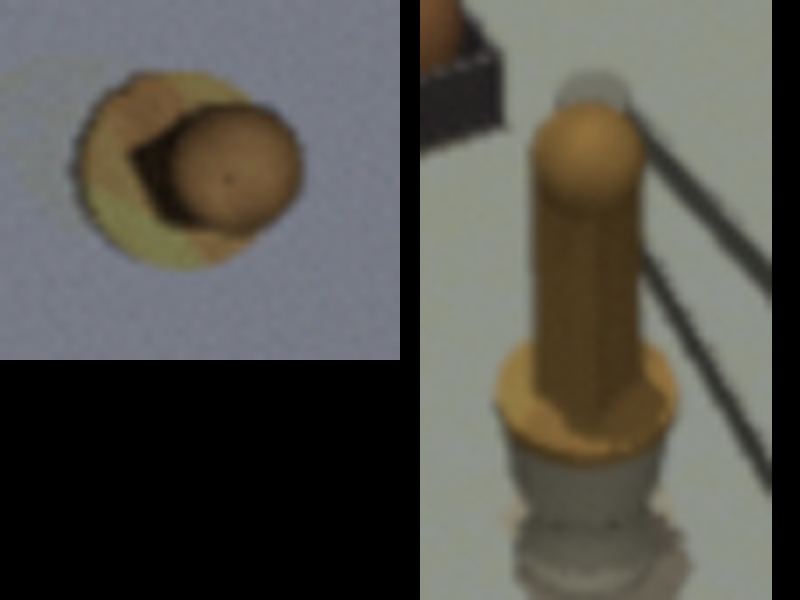

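The crop shows the shaft's corner at top px (406.5,259) and the front corner in the side view near (340,301), giving the peg's yaw roughly; now compute positions.

```bash
python3 - <<'E'
from h import *
T=cam('top');S=cam('side')
z=.085
L,F,Rr=[onz(S,*p,z)[:2] for p in ((331.2,294.5),(339.9,300.9),(346.3,297.4))]
for n,a,b in (('LF',L,F),('FR',F,Rr)): d=b-a; print(n,np.linalg.norm(d),np.degrees(np.arctan2(d[1],d[0]))%90)
A=onz(T,406.5,259,z)[:2]; C=onz(T,412.5,261.1,z)[:2]; 
print('corner',A,'flange c top',C,'side',onz(S,338,294.5,z)[:2],np.degrees(np.arctan2(*(A-C)[::-1]))-45, np.linalg.norm(A-C))
# knob centre z=.0168
(o1,d1),(o2,d2)=ray(T,419.2,261.2),ray(S,338.5,262.3)
s=np.linalg.lstsq(np.c_[d1,-d2],o2-o1,rcond=None)[0]; print('knob',o1+d1*s[0],o2+d2*s[1])
# tray corners
hsv=cv2.cvtColor(T['image'],cv2.COLOR_RGB2HSV); g=T['image'].mean(2)
m=((g<100)|(hsv[...,1]>90)).astype(np.uint8); m[:, :265]=0;m[:,332:]=0;m[:226]=0;m[312:]=0
m=cv2.morphologyEx(m,cv2.MORPH_CLOSE,np.ones((9,9)));m=cv2.morphologyEx(m,cv2.MORPH_OPEN,np.ones((7,7)))
k=max(cv2.findContours(m,0,1)[0],key=cv2.contourArea); r=cv2.minAreaRect(k);b=cv2.boxPoints(r)
print(r); W=np.array([onz(T,*p,.052)[:2] for p in b]); print(W.round(4),W.mean(0),np.linalg.norm(np.roll(W,1,0)-W,axis=1))
E
```

```text
LF 0.023984380004467884 16.69981971341855
FR 0.015517348829749363 10.366045341815267
corner [ 0.51464762 -0.15609852] flange c top [ 0.51042267 -0.1680786 ] side [ 0.51251676 -0.16573271] 25.574026419625355 0.012703245137103261
knob [ 0.51000575 -0.16760032  0.16930353] [ 0.51198845 -0.16848677  0.16945424]
((300.5, 267.0), (72.0, 51.0), 90.0)
[[0.5733 0.1114]
 [0.5731 0.0054]
 [0.4242 0.0056]
 [0.4241 0.1111]] [0.49869903 0.05837866] [0.14920567 0.10602822 0.14888403 0.10551165]
```

Careful with the scale: shifts go in cm and turns go in units of 0.2 rad. That gives: -0.029 m is -2.9, -0.028 m is -2.8.

```bash
echo '[[-2.9, -2.8, 0, 0, 0, 0], [-2.9, -2.8, 0, 0, 0, 0], [-2.9, -2.8, 0, 0, 0, 0], [-2.9, -2.8, 0, 0, 0, 0], [-2.9, -2.8, 0, 0, 0, 0], [-2.9, -2.8, 0, 0, 0, 0], [-2.9, -2.8, 0, 0, 0, 0], [-2.9, -2.8, 0, 0, 0, 0]]' > mv.in && python3 -m pendant mv.in 0.09 30
echo '[[-2.9, -2.8, 0, 0, 0, 0], [-2.9, -2.8, 0, 0, 0, 0], [-2.9, -2.8, 0, 0, 0, 0], [-2.9, -2.8, 0, 0, 0, 0], [-2.9, -2.8, 0, 0, 0, 0], [-2.9, -2.8, 0, 0, 0, 0], [-2.9, -2.8, 0, 0, 0, 0], [-2.9, -2.8, 0, 0, 0, 0]]' > mv.in && python3 -m pendant mv.in
echo '[[-2.9, -2.8, 0, 0, 0, 0], [-2, -2, 0, 0, 0, 0], [0, 0, 0, 0, 0, 0.5], [0, 0, 0, 0, 0, 0.55], [0, 0, 0, 0, 0, 0.55], [0, 0, 0, 0, 0, 0.55], [0, 0, 0, 0, 0, 0.55], [0, 0, 0, 0, 0, 0.55]]' > mv.in && python3 -m pendant mv.in
echo '[[0, 0, 0, 0, 0, 0.55], [0, 0, 0, 0, 0, 0.55], [0, 0, 0, 0, 0, 0]]' > mv.in && python3 -m pendant mv.in
python3 - <<'E'
from h import *
o=robot.observe(); print(o['tool_pos'],o['tool_rot'],o['qpos'],o['contact_force'])
cam('wrist','w1.png')
E
```

```text
time: 1.02
tool_pos: [0.3151, 0.211, 0.405]
tool_rot: [3.141, 0.001, 2.822]
contact_force: [0.0, -0.2, 0.3]
opening: 0.0901
grip_force: 0.0
time: 1.68
tool_pos: [0.4651, -0.0749, 0.4048]
tool_rot: [3.141, 0.0, 2.821]
contact_force: [0.8, -0.2, 0.2]
opening: 0.0897
grip_force: 0.0
time: 2.35
tool_pos: [0.4961, -0.1338, 0.4046]
tool_rot: [3.142, -0.0, 2.166]
contact_force: [0.1, 0.3, -0.9]
opening: 0.0899
grip_force: 0.0
time: 2.6
tool_pos: [0.4961, -0.1337, 0.4047]
tool_rot: [3.142, -0.0, 1.948]
contact_force: [0.3, 0.2, -0.5]
opening: 0.0904
grip_force: 0.0
[ 0.49607694 -0.13373467  0.40468046] [ 3.14152662e+00 -8.75665954e-05  1.94787082e+00] [-4.12607689e-01  3.21554441e-01  1.55438047e+00  1.13801384e-04
  1.26567344e+00 -7.89716370e-01] [ 0.25851489  0.19448706 -0.51828699]
```

View pics/w1.png

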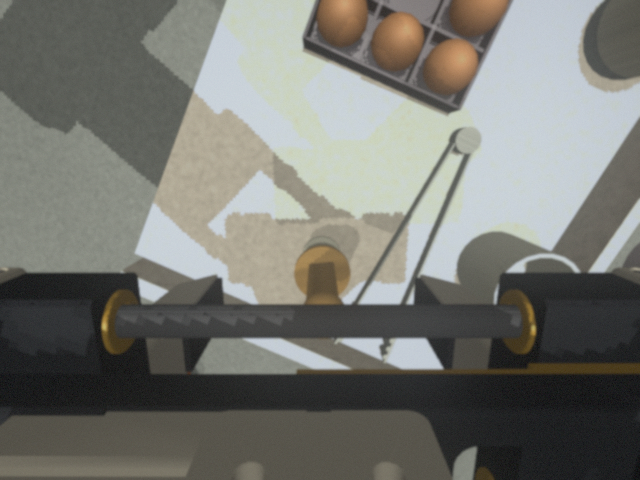

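The wrist view shows the peg at (322,272), with its shaft roughly square to the image; I zoom in to read the angle.

```bash
python3 -c "
import cv2
a=cv2.imread('pics/w1.png')[230:310,285:360];cv2.imwrite('pics/w1c.png',cv2.resize(a,None,fx=7,fy=7,interpolation=cv2.INTER_CUBIC))"
```

```text
(no output)
```

View pics/w1c.png

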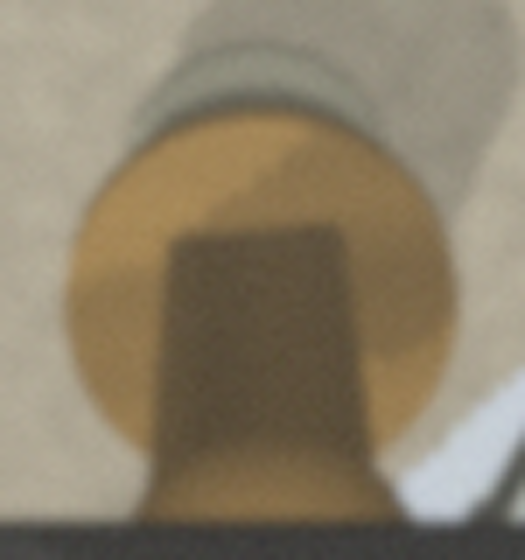

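The shaft's base edge runs from px (309.3,264.3) to (333.6,262.3).

```bash
python3 - <<'E'
from h import *
c=cam('wrist'); a,b=[onz(c,*p,.085) for p in((309.3,264.3),(333.6,262.3))]
d=(b-a)[:2]; n=np.array([d[1],-d[0]])/np.linalg.norm(d)
print(a,b,np.linalg.norm(d),np.degrees(np.arctan2(d[1],d[0]))%90,'centre',(a+b)[:2]/2+n*.011,(a+b)[:2]/2-n*.011)
l,r=[onz(c,285+x/7,230+305/7,.085) for x in (66,457)];print('flange',(l+r)/2,np.linalg.norm(l-r))
o=robot.observe(); Rt=R.from_euler('xyz',o['tool_rot']).as_matrix(); print(np.degrees(o['tool_rot'][2]))
for p in ([.511,-.167,0],): print('tool delta',(Rt.T@(np.array(p)-o['tool_pos']))[:2])
E
```

```text
[ 0.49970941 -0.16327061  0.085     ] [ 0.51884897 -0.1535582   0.085     ] 0.021462839693814996 26.905599537137906 centre [ 0.51425693 -0.16822369] [ 0.50430145 -0.14860512]
flange [ 0.51362183 -0.16694563  0.085     ] 0.04953251049845439
112.02989315303283
tool delta [-0.03648123  0.00136344]
```

To row units: -0.0373 m is -3.73, 0.0022 m is 0.22, -0.08 rad is -0.4.

```bash
echo '[[-3.73, 0.22, 0, 0, 0, 0], [0, 0, 3, 0, 0, -0.4], [0, 0, 3.5, 0, 0, 0], [0, 0, 2.5, 0, 0, 0], [0, 0, 1.37, 0, 0, 0], [0, 0, 0, 0, 0, 0], [0, 0, 0, 0, 0, 0]]' > mv.in && python3 -m pendant mv.in 0.09
echo '[[0, 0, 0, 0, 0, 0], [0, 0, 0, 0, 0, 0], [0, 0, 0, 0, 0, 0], [0, 0, 0, 0, 0, 0], [0, 0, 0, 0, 0, 0], [0, 0, 0, 0, 0, 0], [0, 0, 0, 0, 0, 0], [0, 0, 0, 0, 0, 0]]' > mv.in && python3 -m pendant mv.in 0.015 30
```

```text
time: 3.28
tool_pos: [0.5121, -0.1676, 0.3008]
tool_rot: [-3.141, -0.001, 2.034]
contact_force: [0.3, -0.2, -0.0]
opening: 0.09
grip_force: 0.0
time: 3.95
tool_pos: [0.512, -0.1675, 0.301]
tool_rot: [3.141, -0.0, 2.032]
contact_force: [0.2, -0.0, 0.6]
opening: 0.0416
grip_force: 0.0
```

```bash
echo '[[0, 0, 0, 0, 0, 0], [0, 0, 0, 0, 0, 0], [0, 0, 0, 0, 0, 0], [0, 0, 0, 0, 0, 0], [0, 0, 0, 0, 0, 0], [0, 0, 0, 0, 0, 0], [0, 0, 0, 0, 0, 0], [0, 0, 0, 0, 0, 0]]' > mv.in && python3 -m pendant mv.in
echo '[[0, 0, -0.5, 0, 0, 0], [0, 0, -1, 0, 0, 0], [0, 0, -2, 0, 0, 0], [0, 0, -3, 0, 0, 0], [0, 0, -3.5, 0, 0, 0], [0, 0, 0, 0, 0, 0]]' > mv.in && python3 -m pendant mv.in
python3 - <<'E'
from h import *
c=cam('wrist','w2.png');cam('side','s2.png')
E
```

```text
time: 4.62
tool_pos: [0.512, -0.1675, 0.301]
tool_rot: [3.142, -0.0, 2.032]
contact_force: [-0.5, 0.3, -0.8]
opening: 0.0221
grip_force: 30.0
time: 5.12
tool_pos: [0.5129, -0.1679, 0.4087]
tool_rot: [3.134, 0.01, 2.032]
contact_force: [1.6, -0.5, 0.6]
opening: 0.0216
grip_force: 30.0
```

```bash
echo '[[0, 0, 0, 0, 0, 0], [0, 0, 0, 0, 0, 0]]' > mv.in && python3 -m pendant mv.in; python3 -c "
import cv2,numpy as np
a=cv2.imread('pics/w2.png')[100:400,150:550];b=cv2.imread('pics/s2.png')[80:380,150:550];cv2.imwrite('pics/c2.png',np.hstack([a,b]))"
```

```text
time: 5.38
tool_pos: [0.5117, -0.1674, 0.3999]
tool_rot: [-3.14, -0.002, 2.032]
contact_force: [0.2, -0.0, -0.9]
opening: 0.022
grip_force: 30.0
```

View pics/c2.png

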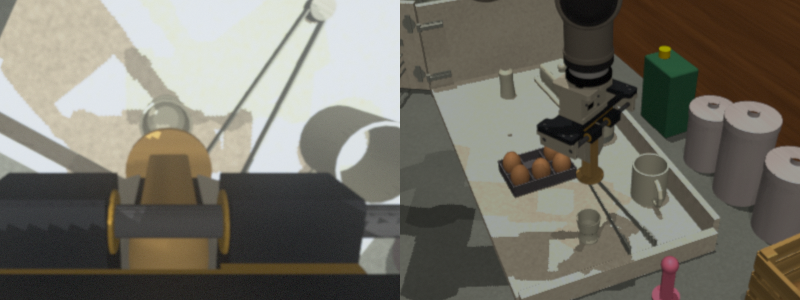

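The peg is held upright in the gripper and the cup is still standing. Next, over to the hole.

```bash
echo '[[1.8, 0.82, 0, 0, 0, 0], [3.62, 1.64, 0, 0, 0, 0], [3.62, 1.64, 0, 0, 0, 0], [3.62, 1.64, 0, 0, 0, 0], [3.62, 1.64, 0, 0, 0, 0], [3.62, 1.64, 0, 0, 0, 0], [3.62, 1.64, 0, 0, 0, 0], [3.62, 1.64, 0, 0, 0, 0]]' > mv.in && python3 -m pendant mv.in
echo '[[3.62, 1.64, 0, 0, 0, 0], [3.62, 1.64, 0, 0, 0, 0], [1.81, 0.82, 0, 0, 0, 0], [0, 0, 4, 0, 0, 0], [0, 0, 4, 0, 0, 0], [0, 0, 3.5, 0, 0, 0], [0, 0, 1, 0, 0, 0], [0, 0, 0, 0, 0, 0]]' > mv.in && python3 -m pendant mv.in
echo '[[0, 0, 0, 0, 0, 0], [0, 0, 0, 0, 0, 0], [0, 0, 0, 0, 0, 0]]' > mv.in && python3 -m pendant mv.in
python3 - <<'E'
from h import *
s=cam('side','s3.png');w=cam('wrist','w3.png');t=cam('top','t3.png')
o=robot.observe();print(o['tool_pos'],o['tool_rot'],o['contact_force'])
p=o['tool_pos']-[0,0,.236];print('exp tip',p,proj(s,p),'hole',proj(w,[.4978,.2296,.022]))
E
python3 -c "
import cv2,numpy as np
a=cv2.resize(cv2.imread('pics/s3.png')[160:240,220:300],None,fx=7,fy=7,interpolation=2);cv2.imwrite('pics/c3.png',a)"
```

```text
time: 6.05
tool_pos: [0.5008, 0.1321, 0.3998]
tool_rot: [-3.139, -0.001, 2.032]
contact_force: [0.8, -0.6, -0.9]
opening: 0.022
grip_force: 30.0
time: 6.72
tool_pos: [0.4969, 0.2292, 0.2726]
tool_rot: [-3.134, -0.001, 2.032]
contact_force: [0.3, 0.1, -0.5]
opening: 0.0221
grip_force: 30.0
time: 6.97
tool_pos: [0.4986, 0.2296, 0.2782]
tool_rot: [3.137, 0.001, 2.032]
contact_force: [0.2, 0.2, -0.6]
opening: 0.0221
grip_force: 30.0
[0.49820864 0.22955296 0.27745469] [3.13891405e+00 3.75268256e-04 2.03163661e+00] [ 0.51370463 -0.41722514 -0.59298386]
exp tip [0.49820864 0.22955296 0.04145469] [258.56975419 208.41077796] hole [315.562905   251.86707579]
```

View pics/c3.png

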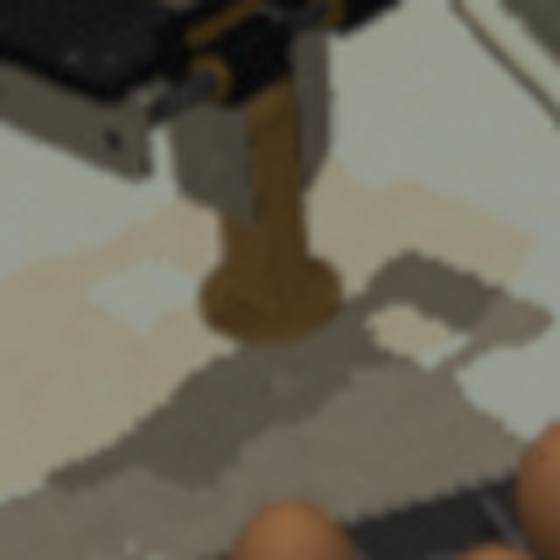

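The side crop shows the flange centre at about px (258.7,201.9), close above the hole at (259.6,214.9).

```bash
echo '[[0, 0, 0, 0, 0, 0], [0, 0, 0, 0, 0, 0], [0, 0, 0, 0, 0, 0], [0, 0, 0, 0, 0, 0]]' > mv.in && python3 -m pendant mv.in
python3 - <<'E'
from h import *
s=cam('side');o=robot.observe();im=s['image'][190:214,240:280]
hsv=cv2.cvtColor(im,cv2.COLOR_RGB2HSV);m=((hsv[...,1]>110)&(hsv[...,0]<30)).astype(np.uint8)
ws=[(np.nonzero(r)[0].min()+240,np.nonzero(r)[0].max()+240) if r.any() else None for r in m];
for i,w in enumerate(ws): print(190+i,w,end=' ')
z=o['tool_pos'][2]-.222+.003
h=onz(s,259.57,214.85,.022)
f=onz(s,258.7,201.9,z); print(o['tool_pos'],z,f,h,'peg-hole',(f-h)[:2],'peg-tcp',(f-o['tool_pos'])[:2])
E
```

```text
time: 7.45
tool_pos: [0.4979, 0.2295, 0.2761]
tool_rot: [3.141, -0.0, 2.032]
contact_force: [0.5, -1.3, -0.3]
opening: 0.0219
grip_force: 30.0
190 (np.int64(256), np.int64(262)) 191 (np.int64(256), np.int64(262)) 192 (np.int64(252), np.int64(262)) 193 (np.int64(252), np.int64(262)) 194 (np.int64(252), np.int64(262)) 195 (np.int64(252), np.int64(262)) 196 (np.int64(252), np.int64(262)) 197 (np.int64(252), np.int64(263)) 198 (np.int64(252), np.int64(264)) 199 (np.int64(251), np.int64(266)) 200 (np.int64(250), np.int64(266)) 201 (np.int64(249), np.int64(267)) 202 (np.int64(249), np.int64(267)) 203 (np.int64(249), np.int64(267)) 204 (np.int64(249), np.int64(267)) 205 (np.int64(249), np.int64(267)) 206 (np.int64(250), np.int64(266)) 207 (np.int64(250), np.int64(265)) 208 (np.int64(252), np.int64(263)) 209 (np.int64(254), np.int64(260)) 210 None 211 None 212 None 213 None [0.49789253 0.22955705 0.27606941] 0.05706940646041156 [0.50166459 0.23398626 0.05706941] [0.49888799 0.22895888 0.022     ] peg-hole [0.0027766  0.00502739] peg-tcp [0.00377206 0.00442921]
```

```bash
echo '[[-0.25, -0.15, 0.8, 0, 0, 0], [0, 0, 0.5, 0, 0, 0], [0, 0, 0, 0, 0, 0], [0, 0, 0, 0, 0, 0], [0, 0, 0, 0, 0, 0]]' > mv.in && python3 -m pendant mv.in
echo '[[0, 0, 0.3, 0, 0, 0], [0, 0, 0, 0, 0, 0], [0, 0, 0, 0, 0, 0]]' > mv.in && python3 -m pendant mv.in
```

```text
time: 7.92
tool_pos: [0.4977, 0.2266, 0.2628]
tool_rot: [-3.141, -0.0, 2.032]
contact_force: [-0.5, 0.9, -0.7]
opening: 0.022
grip_force: 30.0
time: 8.17
tool_pos: [0.4976, 0.2267, 0.2599]
tool_rot: [-3.141, -0.0, 2.032]
contact_force: [0.2, 0.2, -0.7]
opening: 0.0218
grip_force: 30.0
```

To row units: 0.0015 m is 0.15.

```bash
echo '[[0, 0, 0.15, 0, 0, 0], [0, 0, 0, 0, 0, 0], [0, 0, 0, 0, 0, 0]]' > mv.in && python3 -m pendant mv.in
echo '[[0, 0, 0.1, 0, 0, 0], [0, 0, 0, 0, 0, 0], [0, 0, 0, 0, 0, 0]]' > mv.in && python3 -m pendant mv.in
```

```text
time: 8.42
tool_pos: [0.4976, 0.2266, 0.2585]
tool_rot: [3.142, -0.0, 2.032]
contact_force: [0.1, 0.7, -0.4]
opening: 0.0219
grip_force: 30.0
time: 8.67
tool_pos: [0.4977, 0.2267, 0.2576]
tool_rot: [3.141, 0.0, 2.032]
contact_force: [-0.6, 0.3, -0.6]
opening: 0.022
grip_force: 30.0
```

To row units: 0.001 m is 0.1.

```bash
echo '[[0, 0, 0.1, 0, 0, 0], [0, 0, 0, 0, 0, 0], [0, 0, 0, 0, 0, 0]]' > mv.in && python3 -m pendant mv.in
echo '[[0, 0, 0.05, 0, 0, 0], [0, 0, 0, 0, 0, 0], [0, 0, 0, 0, 0, 0]]' > mv.in && python3 -m pendant mv.in
```

```text
time: 8.92
tool_pos: [0.4979, 0.2268, 0.2568]
tool_rot: [3.14, -0.0, 2.032]
contact_force: [1.0, 1.6, 0.4]
opening: 0.0218
grip_force: 30.0
time: 9.17
tool_pos: [0.4979, 0.2268, 0.2564]
tool_rot: [3.14, -0.0, 2.032]
contact_force: [0.8, 2.3, 1.8]
opening: 0.0218
grip_force: 30.0
```

```bash
echo '[[0.07, 0.07, 0, 0, 0, 0], [0, 0, 0, 0, 0, 0], [0, 0, 0, 0, 0, 0]]' > mv.in && python3 -m pendant mv.in
echo '[[0.07, 0.07, 0.05, 0, 0, 0], [0, 0, 0, 0, 0, 0], [0, 0, 0, 0, 0, 0]]' > mv.in && python3 -m pendant mv.in
```

```text
time: 9.42
tool_pos: [0.4981, 0.2276, 0.2561]
tool_rot: [3.141, 0.0, 2.032]
contact_force: [1.7, 0.6, 1.8]
opening: 0.0223
grip_force: 30.0
time: 9.67
tool_pos: [0.4983, 0.2284, 0.2553]
tool_rot: [-3.141, 0.0, 2.032]
contact_force: [1.5, -0.3, 0.3]
opening: 0.0217
grip_force: 30.0
```

It is dropping in; follow the lateral force gently while lowering.

To row units: -0.0002 m is -0.02, 0.001 m is 0.1.

```bash
echo '[[-0.02, 0.05, 0.1, 0, 0, 0], [0, 0, 0, 0, 0, 0], [0, 0, 0, 0, 0, 0]]' > mv.in && python3 -m pendant mv.in
echo '[[0, 0, 0.15, 0, 0, 0], [0, 0, 0, 0, 0, 0], [0, 0, 0, 0, 0, 0]]' > mv.in && python3 -m pendant mv.in
```

```text
time: 9.92
tool_pos: [0.4987, 0.2285, 0.2542]
tool_rot: [-3.141, -0.0, 2.032]
contact_force: [0.8, -0.6, -1.0]
opening: 0.0215
grip_force: 30.0
time: 10.17
tool_pos: [0.4987, 0.2285, 0.2528]
tool_rot: [-3.141, -0.0, 2.032]
contact_force: [1.2, -0.3, -0.6]
opening: 0.0219
grip_force: 30.0
```

To row units: 0.0025 m is 0.25, 0.0002 m is 0.02.

```bash
echo '[[0, 0.02, 0.25, 0, 0, 0], [0, 0, 0.25, 0, 0, 0], [0, 0, 0, 0, 0, 0], [0, 0, 0, 0, 0, 0]]' > mv.in && python3 -m pendant mv.in
echo '[[0, 0, 0.2, 0, 0, 0], [0, 0, 0, 0, 0, 0], [0, 0, 0, 0, 0, 0]]' > mv.in && python3 -m pendant mv.in
```

```text
time: 10.5
tool_pos: [0.4989, 0.2286, 0.2477]
tool_rot: [-3.141, -0.0, 2.032]
contact_force: [0.7, 0.7, 0.2]
opening: 0.0222
grip_force: 30.0
time: 10.75
tool_pos: [0.4989, 0.2286, 0.2459]
tool_rot: [-3.141, -0.0, 2.032]
contact_force: [0.0, 0.5, 0.0]
opening: 0.0218
grip_force: 30.0
```

To row units: 0.0015 m is 0.15.

```bash
echo '[[0, 0, 0.15, 0, 0, 0], [0, 0, 0, 0, 0, 0], [0, 0, 0, 0, 0, 0]]' > mv.in && python3 -m pendant mv.in
echo '[[0, 0, 0.1, 0, 0, 0], [0, 0, 0, 0, 0, 0], [0, 0, 0, 0, 0, 0]]' > mv.in && python3 -m pendant mv.in
echo '[[0, 0, 0.1, 0, 0, 0], [0, 0, 0, 0, 0, 0], [0, 0, 0, 0, 0, 0]]' > mv.in && python3 -m pendant mv.in
```

```text
time: 11.0
tool_pos: [0.499, 0.2286, 0.2445]
tool_rot: [-3.141, -0.0, 2.032]
contact_force: [-0.2, 0.3, -1.6]
opening: 0.0218
grip_force: 30.0
time: 11.25
tool_pos: [0.4991, 0.2287, 0.2437]
tool_rot: [3.141, 0.0, 2.032]
contact_force: [0.0, -0.5, 0.2]
opening: 0.022
grip_force: 30.0
time: 11.5
tool_pos: [0.499, 0.2287, 0.2436]
tool_rot: [3.141, 0.0, 2.032]
contact_force: [-3.1, -0.7, 9.5]
opening: 0.0217
grip_force: 30.0
```

Seated: firm stop at z 0.2436, which matches the expected 0.244. Release and retreat.

```bash
echo '[[0, 0, -0.05, 0, 0, 0], [0, 0, 0, 0, 0, 0], [0, 0, 0, 0, 0, 0], [0, 0, 0, 0, 0, 0], [0, 0, 0, 0, 0, 0], [0, 0, 0, 0, 0, 0], [0, 0, 0, 0, 0, 0], [0, 0, 0, 0, 0, 0]]' > mv.in && python3 -m pendant mv.in 0.08
echo '[[0, 0, -1, 0, 0, 0], [0, 0, -3, 0, 0, 0], [0, 0, -4, 0, 0, 0], [0, 0, -4, 0, 0, 0], [0, 0, -3, 0, 0, 0], [-3.6, -1.7, 0, 0, 0, 0], [-3.6, -1.7, 0, 0, 0, 0], [-3.6, -1.7, 0, 0, 0, 0]]' > mv.in && python3 -m pendant mv.in 
echo '[[-3.6, -1.7, 0, 0, 0, 0], [-3.6, -1.7, 0, 0, 0, 0], [-3.6, -1.7, 0, 0, 0, 0], [-2, -1, 0, 0, 0, 0], [0, 0, 0, 0, 0, 0], [0, 0, 0, 0, 0, 0]]' > mv.in && python3 -m pendant mv.in 0
python3 - <<'E'
from h import *
cam('top','t4.png');cam('side','s4.png')
E
python3 -c "
import cv2,numpy as np
a=cv2.imread('pics/t4.png')[180:330,180:380];b=cv2.imread('pics/s4.png')[130:280,200:400];cv2.imwrite('pics/c4.png',np.hstack([cv2.resize(x,None,fx=2,fy=2,interpolation=2) for x in(a,b)]))"
```

```text
time: 12.17
tool_pos: [0.499, 0.2286, 0.2429]
tool_rot: [-3.142, -0.0, 2.032]
contact_force: [-0.7, -0.8, -0.4]
opening: 0.0706
grip_force: 0.0
time: 12.83
tool_pos: [0.5008, 0.1085, 0.3946]
tool_rot: [3.139, 0.001, 2.034]
contact_force: [0.8, -0.1, -0.3]
opening: 0.0795
grip_force: 0.0
time: 13.33
tool_pos: [0.5035, -0.0336, 0.3936]
tool_rot: [3.141, 0.0, 2.029]
contact_force: [1.2, 0.7, -0.2]
opening: 0.0441
grip_force: 0.0
```

View pics/c4.png

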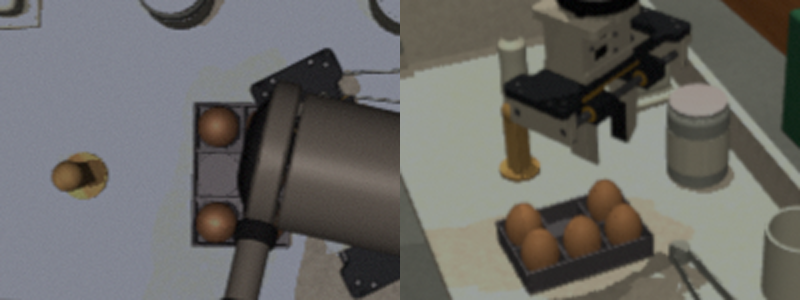

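The peg stands upright with its foot flush, and the tray is undisturbed. Next, square the closed fingers behind the tray's -y side.

```bash
echo '[[0, 0, 0, 0, 0, 0.55], [0, 0, 0, 0, 0, 0.6], [0, 0, 0, 0, 0, 0.6], [0, 0, 0, 0, 0, 0.55], [0, 0, 0, 0, 0, 0], [0, 0, 0, 0, 0, 0], [0, 0, 0, 0, 0, 0]]' > mv.in && python3 -m pendant mv.in 0
python3 - <<'E'
from h import *
T=cam('top');S=cam('side')
o=robot.observe();print(o['tool_pos'],o['tool_rot'],o['opening'])
# +y (left) tray side, top view edges per row at rim z=.052
g=cv2.GaussianBlur(T['image'].mean(2).astype(np.float32),(5,1),0)
P=np.array([onz(T,265+np.argmin(np.diff(g[v,265:292]))+1,v,.052)[:2] for v in range(238,298,4)])
f=np.polyfit(P[:,0],P[:,1],1);print('+y side slope',f,'at x=.4987',np.polyval(f,.4987),np.abs(np.polyval(f,P[:,0])-P[:,1]).max())
# peg flange in top view: wood mask
im=T['image'];hsv=cv2.cvtColor(im,cv2.COLOR_RGB2HSV);m=((hsv[...,1]>70)&(hsv[...,0]<30));ys,xs=np.nonzero(m[245:290,200:250]);print('peg px',xs.min()+200,xs.max()+200,ys.min()+245,ys.max()+245, onz(T,xs.max()+200.5,(ys.min()+ys.max())/2+245,.028))
E
```

```text
time: 14.02
tool_pos: [0.5037, -0.0317, 0.3931]
tool_rot: [3.141, -0.0, 1.576]
contact_force: [0.9, -0.3, -0.1]
opening: 0.0004
grip_force: 0.0
[ 0.503684   -0.03208932  0.39306657] [ 3.14151757e+00 -1.09043074e-04  1.57458973e+00] 0.00037444919244269503
+y side slope [-0.02327582  0.119726  ] at x=.4987 0.10811834728677502 0.0009717177680874378
peg px 206 233 256 278 [0.49840046 0.20175719 0.028     ]
```

To row units: -0.005 m is -0.5, 0.04 m is 4, 0.02 rad is 0.1.

```bash
echo '[[0, -0.5, 3, 0, 0, 0.1], [0, 0, 4, 0, 0, 0], [0, 0, 4, 0, 0, 0], [0, 0, 3.5, 0, 0, 0], [0, 0, 2.5, 0, 0, 0], [0, 0, 1.3, 0, 0, 0], [0, 0, 0, 0, 0, 0], [0, 0, 0, 0, 0, 0]]' > mv.in && python3 -m pendant mv.in
echo '[[0, 0, 0, 0, 0, 0], [1, 0, 0, 0, 0, 0], [0.8, 0, 0, 0, 0, 0], [0.4, 0, 0, 0, 0, 0], [0, 0, 0, 0, 0, 0], [0, 0, 0, 0, 0, 0]]' > mv.in && python3 -m pendant mv.in
```

```text
time: 14.78
tool_pos: [0.4988, -0.0325, 0.2098]
tool_rot: [-3.14, -0.0, 1.553]
contact_force: [0.1, -0.1, 0.5]
opening: 0.0008
grip_force: 0.0
time: 15.28
tool_pos: [0.4992, -0.01, 0.2104]
tool_rot: [3.141, 0.0, 1.553]
contact_force: [-0.1, 0.1, 0.1]
opening: 0.0004
grip_force: 0.0
```

Now slow pushing, about 3 mm per row (36 mm/s), with a gentle start.

```bash
echo '[[0.2, 0, 0, 0, 0, 0], [0.2, 0, 0, 0, 0, 0], [0.2, 0, 0, 0, 0, 0], [0.2, 0, 0, 0, 0, 0], [0.2, 0, 0, 0, 0, 0], [0.2, 0, 0, 0, 0, 0], [0.2, 0, 0, 0, 0, 0], [0.2, 0, 0, 0, 0, 0]]' > mv.in && python3 -m pendant mv.in
echo '[[0.3, 0, 0, 0, 0, 0], [0.3, 0, 0, 0, 0, 0], [0.3, 0, 0, 0, 0, 0], [0.3, 0, 0, 0, 0, 0], [0.3, 0, 0, 0, 0, 0], [0.3, 0, 0, 0, 0, 0], [0.3, 0, 0, 0, 0, 0], [0.3, 0, 0, 0, 0, 0]]' > mv.in && python3 -m pendant mv.in
echo '[[0.3, 0, 0, 0, 0, 0], [0.3, 0, 0, 0, 0, 0], [0.3, 0, 0, 0, 0, 0], [0.3, 0, 0, 0, 0, 0], [0.3, 0, 0, 0, 0, 0], [0.3, 0, 0, 0, 0, 0], [0.3, 0, 0, 0, 0, 0], [0.3, 0, 0, 0, 0, 0]]' > mv.in && python3 -m pendant mv.in
echo '[[0.3, 0, 0, 0, 0, 0], [0.3, 0, 0, 0, 0, 0], [0.2, 0, 0, 0, 0, 0], [0.2, 0, 0, 0, 0, 0], [0.1, 0, 0, 0, 0, 0], [0, 0, 0, 0, 0, 0], [0, 0, 0, 0, 0, 0]]' > mv.in && python3 -m pendant mv.in
python3 - <<'E'
from h import *
T=cam('top','t5.png');cam('side','s5.png');o=robot.observe();print(o['tool_pos'])
g=cv2.GaussianBlur(T['image'].mean(2).astype(np.float32),(5,1),0)
P=np.array([onz(T,235+np.argmin(np.diff(g[v,235:280]))+1,v,.052)[:2] for v in list(range(238,298,4))])
f=np.polyfit(P[:,0],P[:,1],1);print(f,np.polyval(f,.4987),np.abs(np.polyval(f,P[:,0])-P[:,1]).max())
E
```

```text
time: 15.95
tool_pos: [0.4994, 0.0055, 0.21]
tool_rot: [3.142, 0.0, 1.552]
contact_force: [-0.3, -2.8, -0.2]
opening: 0.0005
grip_force: 0.9
time: 16.62
tool_pos: [0.4998, 0.0298, 0.21]
tool_rot: [-3.142, -0.0, 1.552]
contact_force: [0.2, -1.6, -0.5]
opening: 0.0003
grip_force: 0.9
time: 17.28
tool_pos: [0.5003, 0.0537, 0.21]
tool_rot: [3.142, -0.0, 1.552]
contact_force: [0.5, -0.5, -0.5]
opening: 0.0004
grip_force: 0.9
time: 17.87
tool_pos: [0.5005, 0.0646, 0.21]
tool_rot: [3.142, -0.0, 1.552]
contact_force: [1.1, -0.5, 1.0]
opening: -0.0
grip_force: 0.0
[0.50051646 0.06451127 0.21003079]
[-0.04803234  0.20263249] 0.1786787613482384 0.003907349079352113
```

To row units: 0.003 m is 0.3, 0.002 m is 0.2.

```bash
echo '[[0.1, 0, 0, 0, 0, 0], [0.2, 0, 0, 0, 0, 0], [0.3, 0, 0, 0, 0, 0], [0.3, 0, 0, 0, 0, 0], [0.3, 0, 0, 0, 0, 0], [0.3, 0, 0, 0, 0, 0], [0.2, 0, 0, 0, 0, 0], [0.1, 0, 0, 0, 0, 0]]' > mv.in && python3 -m pendant mv.in
echo '[[0.1, 0, 0, 0, 0, 0], [0.1, 0, 0, 0, 0, 0], [0.1, 0, 0, 0, 0, 0], [0, 0, 0, 0, 0, 0]]' > mv.in && python3 -m pendant mv.in
python3 - <<'E'
from h import *
T=cam('top','t6.png');cam('side','s6.png')
E
python3 -c "
import cv2,numpy as np
a=cv2.imread('pics/t6.png')[200:320,190:340];b=cv2.imread('pics/s6.png')[170:290,200:350];cv2.imwrite('pics/c6.png',np.hstack([cv2.resize(x,None,fx=2.66,fy=2.66,interpolation=2) for x in(a,b)]))"
```

```text
time: 18.63
tool_pos: [0.5009, 0.0828, 0.21]
tool_rot: [3.142, -0.0, 1.552]
contact_force: [-0.5, -0.9, -0.7]
opening: 0.0005
grip_force: 1.0
time: 18.97
tool_pos: [0.5009, 0.0856, 0.21]
tool_rot: [3.142, -0.0, 1.552]
contact_force: [-1.4, -1.4, 0.1]
opening: 0.0005
grip_force: 0.4
```

View pics/c6.png

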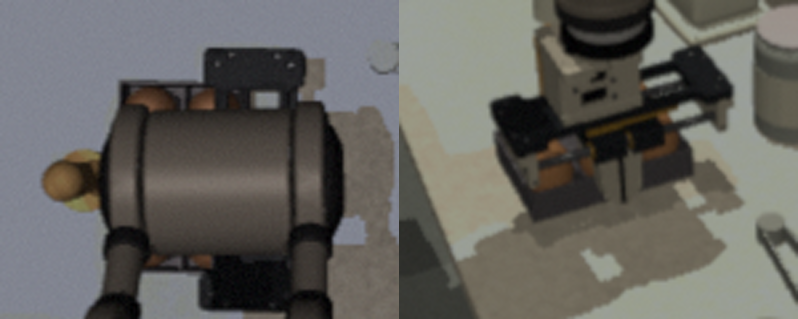

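The tray is straight and close to the foot, with a few mm still to go. Creep on, reading the force.

```bash
for i in 1 2 3; do echo '[[0.1, 0, 0, 0, 0, 0], [0.1, 0, 0, 0, 0, 0], [0, 0, 0, 0, 0, 0]]' > mv.in && python3 -m pendant mv.in | grep -E 'tool_pos|contact'; done
```

```text
tool_pos: [0.501, 0.0875, 0.21]
contact_force: [-1.4, -1.2, 0.1]
tool_pos: [0.501, 0.0896, 0.21]
contact_force: [0.2, -1.1, 0.1]
tool_pos: [0.5011, 0.091, 0.21]
contact_force: [-0.4, -6.6, 1.5]
```

```bash
echo '[[0.03, 0, 0, 0, 0, 0], [0, 0, 0, 0, 0, 0]]' > mv.in && python3 -m pendant mv.in | grep -E 'tool_pos|contact'
echo '[[-0.1, 0, 0, 0, 0, 0], [-0.3, 0, 0, 0, 0, 0], [-0.8, 0, 0, 0, 0, 0], [-1.5, 0, 0, 0, 0, 0], [-1.5, 0, 0, 0, 0, 0], [0, 0, -2, 0, 0, 0], [0, 0, -4, 0, 0, 0], [0, 0, -4, 0, 0, 0]]' > mv.in && python3 -m pendant mv.in
echo '[[-4, 0, -1, 0, 0, 0], [-4, 0, -1, 0, 0, 0], [-4, 0, -1, 0, 0, 0], [-4, 0, -1, 0, 0, 0], [-4, 0, -1, 0, 0, 0], [-4, 0, 0, 0, 0, 0], [-2, 0, 0, 0, 0, 0], [0, 0, 0, 0, 0, 0]]' > mv.in && python3 -m pendant mv.in
python3 - <<'E'
from h import *
T=cam('top','t7.png');cam('side','s7.png')
g=cv2.GaussianBlur(T['image'].mean(2).astype(np.float32),(5,1),0)
P=np.array([onz(T,225+np.argmin(np.diff(g[v,225:250]))+1,v,.052)[:2] for v in list(range(236,252,3))+list(range(284,298,3))])
f=np.polyfit(P[:,0],P[:,1],1);print(f,np.polyval(f,.4987),np.abs(np.polyval(f,P[:,0])-P[:,1]).max())
E
python3 -c "
import cv2,numpy as np
a=cv2.imread('pics/t7.png')[130:360,70:460];b=cv2.imread('pics/s7.png')[120:350,180:570];cv2.imwrite('pics/c7.png',np.hstack([a,b]))
c=[cv2.resize(x,None,fx=2.9,fy=2.9,interpolation=2) for x in (a[85:175,120:255],b[40:130,20:155])];cv2.imwrite('pics/c7.png',np.vstack([a[:,:390].repeat(1,0) if 0 else np.hstack([a,b]),np.hstack(c)[:, :780]]))"
```

```text
tool_pos: [0.5011, 0.0911, 0.21]
contact_force: [-0.3, -7.6, 1.5]
time: 20.65
tool_pos: [0.4997, 0.0491, 0.3101]
tool_rot: [-3.138, -0.001, 1.551]
contact_force: [1.8, 0.2, -0.1]
opening: 0.0002
grip_force: 0.0
time: 21.32
tool_pos: [0.4947, -0.2145, 0.36]
tool_rot: [3.141, 0.001, 1.547]
contact_force: [-0.1, 0.9, -0.3]
opening: 0.0004
grip_force: 0.0
[-0.01742006  0.21020554] 0.20151815483581575 0.001466979045595035
```

View pics/c7.png

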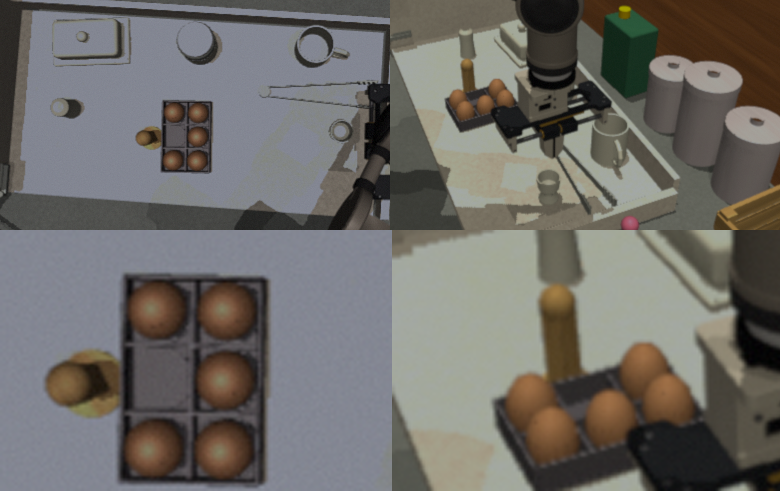

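The tray's side touches the peg's foot: its edge is at y = 0.2015 and the foot's edge at 0.2018. The peg is upright, all five eggs are in the tray, the cup and the bystanders are standing, and the robot is clear.

```bash
python3 -c "
from cell import robot
print(robot.hand_in())"
```

```text
the job is handed in; nothing more can be done
None
```

The peg is pressed home in the shelf, flush and upright, the egg tray rests against its foot with all five eggs in place, and the job was handed in at about 21 s, with no verdict returned.

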